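# Set the depth stop of the vial-capping press

### The job

Set the depth stop of the blue vial-capping press to the vial standing in it. Gently press the lever down by its black cross grip until you feel it firm up as the ram meets the cap (a push of about 10 N; more than about 18 N would crack the cap), and leave the lever resting there. Then note how far it travelled: slide the stop with the red thumb plate up its scale rod until it just meets the lever's pin from below, without lifting the ram off the cap, and let go; leave the other things on the bench where they are.

Things in the scene. Friction and masses are not known exactly. Their poses are not given: they have to be found in the camera images.
- press: the blue bench capping press, a fixed casting: bed plate 270 x 150 mm, its top 58 mm above the table, on four short legs; a column at the back carries the head (top 228 mm above the table). Origin: on the table, straight below the ram's axis. Its -x axis points to the front, the way the lever points; +y is the side of the depth stop; z up.
- press_lever (a joint): turn of the lever about its pivot, rad: 0 fully up (0.25 rad above level), grows as the front end goes down, at most 0.42. The pivot is level, along the press's y axis, at (0.05, 0, 0.25) m in the press's frame. The lever stays where it is left. It runs light (about 1 N at the grip) until the ram meets the cap, then the push at the grip rises by 2 to 3 N per mm. Where it meets is hidden inside the bell and differs from vial to vial: somewhere between 0.12 and 0.30 rad.
- lever_grip (a point): centre of the lever's black cross grip, a level bar 70 mm long along the press's y axis and 26 mm in diameter, 210 mm in front of the pivot; about 0.30 m above the table when up. Push down on top of it. It goes down along the arc about the pivot.
- lever_pin (a point): point on the axis of the dark steel pin, 10 mm in diameter, that sticks out 28 mm from the +y side of the lever, 120 mm in front of the pivot; the stop meets the underside of this pin, 5 mm below this point.
- press_stop (a joint): height of the depth stop on its upright rod, m: 0 is its lowest place (upper face 150 mm above the table), at most 0.122. It is held by friction, takes 4 to 5 N to lift, and stays where it is left.
- stop_face (a point): centre of the part of the stop's flat upper face that lies under the lever's pin (24 mm along x). The stop meets the pin when this point is 5 mm below lever_pin. Pushing on then lifts the lever: about 5 N per mm extra at the stop, and after about 2 mm the ram leaves the cap.
- stop_grip (a point): point to grip on the red upright thumb plate of the stop, at the height of the stop's upper face and 92 mm from stop_face along the press's +y. The plate is 10 mm thick (along the press's x), 38 mm wide (along y) and 40 mm high: from 26 mm below this point to 14 mm above it. Reach it from above, fingers closing along the press's x axis.
- press_ram: the bright ram with the bell that hides the vial's cap; moves down 0.05 m per rad of the lever. Origin: that of the press, lowered by the ram's travel.
- press_nest: the aluminium nest let into the bed plate, in which the capped vial stands (fixed), 38 mm in diameter, 53 mm high. Origin: centre of its underside, 22 mm above the table.
- petri_dish: covered petri dish, 62 mm in diameter, 14 mm high, loose on the table; leave it. Origin: centre of its underside.
- ph_pen: yellow pH meter pen, 38 x 177 x 25 mm, lying loose; leave it. Origin: centre of its underside.
- timer: white bench timer, 64 x 64 x 19 mm, loose; leave it. Origin: centre of its underside.
- cap_blue_loose: blue bottle cap, 53 mm in diameter, 25 mm high, loose; leave it. Origin: centre of its underside.
- tweezers: steel tweezers, 138 mm long, lying loose; leave them. Origin: centre of their underside.

How it is judged:
On the way, in this order (a step that is already met when the one before it is completed fails the run):
1. the lever is pressed down until the ram bears firmly on the cap (over 20 N there, which takes about 7 N at the grip) (contact force between press_ram and press_nest above 20 N), for 0.2 s.
2. the stop is brought up to the lever's pin (gap under 2 mm) with the ram still resting on the cap (z of lever_pin in the frame of stop_face below 0.007 m and contact force between press_ram and press_nest above 3 N), for 0.2 s.
At the end, for the whole second after the job is handed in: the ram rests on the cap (more than 3 N), the stop's upper face is within 2 mm of touching the lever's pin from below, lever and stop are at rest and let go, and no bystander has been moved (all of step 2 and z of lever_pin in the frame of stop_face above 0.003 m and velocity of joint press_lever below 0.02 rad/s and velocity of joint press_stop between -0.005 and 0.005 m/s).
It fails at once if the cap is cracked: the ram presses on it with more than 85 N (about 22 N at the grip) (contact force between press_ram and press_nest above 85 N).
It fails at once if a loose thing on the bench is moved by more than 25 mm (distance of any of petri_dish, ph_pen, timer, cap_blue_loose, tweezers from where it was at the start of the episode above 0.025 m).
It also fails if it takes over 54 s, if anything falls off the work surface, if the arm or the gripper's body presses on something with over 40 N, if the wrist force passes 120 N, or if a joint passes its speed limit or range.

### The arm

A 7-joint arm with a two-finger parallel gripper is mounted at the origin on a cart in front of the work surface, level with it; the furniture and walls round the work are solid. World frame = base frame: x ahead of the robot, y to its left, z up, the work surface at z = 0. Lengths are in m, angles in rad, forces in N, time in s.
With the tool pointing down it reaches from about 0.425 to 0.875 m from the base axis. Payload 8.4 kg.
Tool frame: the origin (TCP) lies on the front face of the gripper's body, between the roots of the fingers; the fingertips stand 73 mm ahead of it and the grasp point (between the pads) lies 54 mm ahead of it; z points along the fingers, y is the line along which they close (so a half turn about z gives the same grasp; the last joint's range is limited). The gripper opens to 85 mm and grips with 20 to 120 N. Pads are 22 mm wide; open, the fingers measure 114 mm over their backs; the gripper's body (76 mm by 85 mm) begins 54 mm behind the grasp point. The pads swing forward as they close: fully open they stand 13 mm farther back than shut.
Start: joints at [1.048, 0.333, 0.04, 1.465, -0.013, 1.343, -0.059], TCP at [0.267, -0.592, 0.304] pointing down, gripper open.
Joint ranges: [-2.58, 2.58], [-0.38, 2.09], [-1.3, 1.39], [0.25, 2.4], [-1.5, 4.64], [0.08, 2.09], [-2.65, 2.65]. Speed limits (rad/s): [2.22, 2.22, 2.79, 2.79, 3.14, 3.14, 3.14].

### API

Orientations are given as [roll, pitch, yaw] about the fixed x, y, z axes, in that order (R = Rz(yaw) Ry(pitch) Rx(roll)).
In Python, from cell import env, imaging, models gives the robot as it stands.
- The arm moves only by the tool move_arm, never from a script. Its argument "rows" is text: rows parted by semicolons, each of 7 numbers parted by spaces: the shift along the world's x, y, z in m, then the turn, a rotation vector about the world's x, y, z in rad, then the opening in per cent of the stroke, from 0 (shut) to 100 (fully open). In form: tx ty tz rx ry rz jaw; .... A call has 1 to 20 rows; each row shifts and turns the commanded pose from where the row before left it; what a row does not reach is not made up. A row lasts 1/10 s, in which the tool goes at most 50 mm and 8.59 degrees, less where a joint would pass 70% of its speed; a pose out of reach is approached as far as the arm can. A call is refused whole if a number of a shift passes 0.05 or a number of a turn 0.15, either way. A call with a gripper value outside its range is refused whole. The fingers move at their own pace and stop on an object; "force" is the grip in N (left out, the last holds). Time passes only in rows, so rows that do not move let the fingers close. It gives the time, the measured TCP pose, the force, the opening and the grip force at its end, in the units of the state.
- env.read_state(): the state, without advancing time (a new reading comes with each control period).
- imaging.get_image(name): name is "side" or "top"; returns the picture (420x560x3 uint8, red, green, blue); there is no depth.
- imaging.get_calibration(name): a dict with "camera_matrix" (3x3 intrinsics, pixels), "dist_coeffs" ([k1, k2, p1, p2, k3] as OpenCV has them; the pictures are not rectified), "world_to_cam" (4x4, takes a point from world to camera coordinates). Camera axes: x right, y down, z forward; pixel columns grow to the right and rows downward; lengths in m; the calibration is good to about 2 mm. A picture is of the moment at which its call begins. get_calibration takes no time and is no camera call.
- env.sign_off(): hands the job in; it is judged then, once.
Trained networks look in the newest picture that a camera, given by its name, has taken for a name from the list of things; names that differ only in an ending like _2 or _b are one class to them, and where a whole thing is asked for, a point or a joint stands for the part that bears it (a point fixed in the world has none). Each returns a list of dicts, best first, with "score" (0 to 1); they miss things now and then, are a little off and sometimes report something else, mostly with a low value. They report only what shows in the picture. A call takes as long as a camera call.
- models.outline_of(camera, label): "region" (420x560 bool, what is visible of it) and "box" ([left, top, right, bottom] in pixels, round what is visible of it).
The state is a dict: "t": time; "q": joint angles; "joint_velocities": joint speeds; "tau": joint torques, N m; "tcp_pos": TCP position; "ee_rot": TCP orientation; "force": force on the tool from outside, world axes, zero at the start; "wrist_torque": the same for the moment, N m; "finger_gap": finger opening in m; "finger_force": force on a finger pad.
Only numpy, scipy, OpenCV 4.12 (cv2) and the standard library are available. Lean on these libraries where they do the work, as an engineer would, in place of code of your own. Each camera call takes 0.05 s, during which the arm holds its last target. There are 200 camera calls.

## Working session

There is one attempt and no reset: what is moved stays moved. The work goes in short steps, Python scripts to look and compute and a tool call to move; the robot and the scene stay as the last step left them, time stands still between calls to the robot, and variables do not carry over. Pictures are saved under pics/ and viewed, at most 10 in all, crops included, and the job is handed in when it is done.

Besides the shell and the picture viewer there is one more tool, called after "Request:" as a command line: name --argument value ..., lists and objects as JSON in quotes. move_arm: Moves the arm, as the interface text tells. Its arguments: {"type":"object","properties":{"rows":{"type":"string"},"force":{"type":"number"}},"required":["rows"]}

```bash
ls; mkdir -p pics
cat > h.py <<'E'
import numpy as np, cv2
from cell import env, imaging, models
def cal(n):
    c=imaging.get_calibration(n); return np.array(c["camera_matrix"],float),np.array(c["dist_coeffs"],float),np.array(c["world_to_cam"],float)
def proj(n,P):
    K,d,T=cal(n); P=np.atleast_2d(np.array(P,float))
    return cv2.projectPoints(P,cv2.Rodrigues(T[:3,:3])[0],T[:3,3],K,d)[0].reshape(-1,2)
def ray(n,uv):
    K,d,T=cal(n); p=cv2.undistortPoints(np.array([[uv]],float),K,d)[0,0]
    R=T[:3,:3]; return -R.T@T[:3,3], R.T@np.array([p[0],p[1],1])
def atz(n,uv,z):
    o,v=ray(n,uv); return o+v*(z-o[2])/v[2]
def save(n,f):
    cv2.imwrite("pics/"+f,imaging.get_image(n)[:,:,::-1])
E
python3 - <<'E'
from h import *
s=env.read_state(); print({k:np.round(v,3) for k,v in s.items()})
for n in("side","top"):
    save(n,n+"0.png"); T=cal(n)[2]; print(n,-T[:3,:3].T@T[:3,3],cal(n)[0][0,0])
    for l in("press","lever_grip","lever_pin","stop_grip","stop_face","press_nest","press_ram","petri_dish","ph_pen","timer","cap_blue_loose","tweezers"):
        r=models.outline_of(n,l)
        for q in r[:1]: 
            ys,xs=np.nonzero(q["region"]); print(n,l,round(q["score"],2),np.round(q["box"]),len(xs),xs.mean().round(1),ys.mean().round(1))
E
```

```text
pics
{'t': np.float64(0.0), 'q': array([ 1.048,  0.334,  0.04 ,  1.466, -0.013,  1.343, -0.059]), 'joint_velocities': array([-0.   , -0.001,  0.002, -0.001,  0.   ,  0.002, -0.002]), 'tau': array([-0.0000e+00, -6.5855e+01,  1.3650e+00, -4.0555e+01,  1.7000e-02,
        1.3000e-02, -0.0000e+00]), 'tcp_pos': array([ 0.267, -0.592,  0.303]), 'ee_rot': array([-3.14 ,  0.   ,  0.424]), 'force': array([ 0.423, -0.196, -0.025]), 'wrist_torque': array([ 0.02 , -0.008,  0.005]), 'finger_force': np.float64(0.0), 'finger_gap': np.float64(0.086)}
side [-0.01189411 -1.50129979  0.9073413 ] 509.3758315163938
side press 0.69 [266. 176. 363. 290.] 5268 320.5 238.4
side lever_grip 0.7 [264. 176. 341. 209.] 579 295.4 190.4
side lever_pin 0.81 [263. 175. 342. 206.] 557 294.4 190.2
side stop_grip 0.5 [298. 200. 308. 223.] 159 304.1 214.6
side stop_face 0.58 [266. 175. 347. 207.] 540 296.5 190.8
side press_nest 0.54 [312. 247. 328. 262.] 183 320.6 257.5
side press_ram 0.8 [316. 198. 326. 247.] 225 321.5 227.5
side petri_dish 0.62 [232. 290. 255. 303.] 226 240.3 299.8
side ph_pen 0.61 [221. 265. 240. 291.] 290 229.8 277.9
side timer 0.57 [312. 245. 331. 266.] 185 321.0 257.9
top [ 0.42850981 -0.14682708  1.40896147] 442.17171172898804
top press 0.75 [275. 123. 366. 216.] 4362 321.6 169.5
top lever_grip 0.6 [285. 140. 349. 211.] 692 311.3 179.7
top lever_pin 0.97 [279. 137. 351. 216.] 700 312.2 178.3
top stop_grip 0.65 [273. 151. 313. 181.] 275 294.9 166.1
top stop_face 0.72 [275. 149. 314. 177.] 304 294.1 165.4
top press_nest 0.66 [315. 165. 329. 181.] 75 321.8 172.7
top petri_dish 0.57 [323. 250. 342. 269.] 256 331.8 258.6
top timer 0.58 [367. 218. 393. 240.] 401 381.8 226.9
top cap_blue_loose 0.74 [276. 122. 369. 221.] 4542 321.2 169.6
top tweezers 0.58 [163. 262. 205. 271.] 231 184.7 264.5
```

Run:
```python
import cv2
a=cv2.imread("pics/top0.png")[100:290,200:440]; cv2.imwrite("pics/top0c.png",cv2.resize(a,None,fx=3.3,fy=3.15,interpolation=cv2.INTER_CUBIC) if 0 else cv2.resize(a,(720,570),interpolation=cv2.INTER_CUBIC))
a=cv2.imread("pics/side0.png")[160:310,210:410]; cv2.imwrite("pics/side0c.png",cv2.resize(a,(800,600),interpolation=cv2.INTER_CUBIC))
```

```text
(no output)
```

View pics/top0c.png

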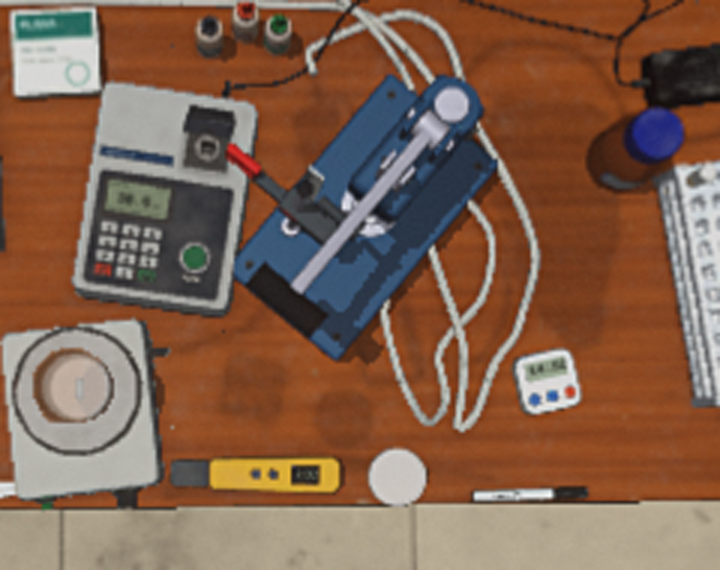

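View pics/side0c.png

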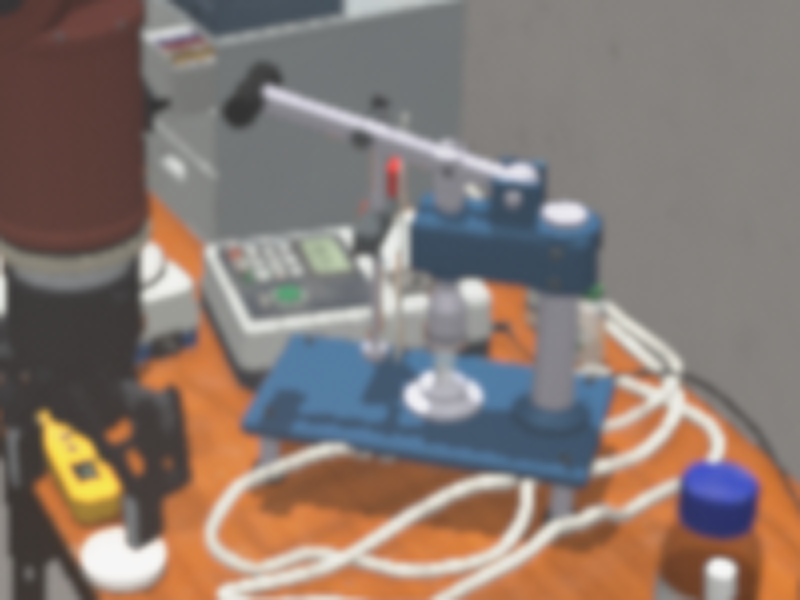

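```bash
cat >> h.py <<'E'
def W(p,P):
    x,y,a=p[:3]; P=np.atleast_2d(np.array(P,float)); c,s=np.cos(a),np.sin(a)
    return np.c_[x+c*P[:,0]-s*P[:,1], y+s*P[:,0]+c*P[:,1], P[:,2]]
def lev(th,r,y=0):  # point on lever
    a=0.25-th; return [0.05-r*np.cos(a),y,0.25+r*np.sin(a)]
E
python3 - <<'E'
from h import *
from scipy.optimize import least_squares
C=[((390,75),(497,160),(340,358),(237,278))]
bed=np.array(C[0])/3.+[200,100]
q=np.array([atz("top",u,0.058) for u in bed]); print(q.round(3), [np.linalg.norm(q[i]-q[(i+1)%4]).round(3) for i in range(4)])
g0=lev(0,.21)
def res(p):
    o=p[3]; b=[[o+.27,.075,.058],[o+.27,-.075,.058],[o,-.075,.058],[o,.075,.058]]
    r=[(proj("top",W(p,b))-bed).ravel()]
    r.append((proj("top",W(p,[g0]))-[296.5,200]).ravel())
    r.append((proj("side",W(p,[g0]))-[273,184]).ravel())
    r.append((proj("side",W(p,[[0,0,.075]]))-[320.75,258.5]).ravel())
    return np.concatenate(r)
m=q.mean(0); d=q[:2].mean(0)-q[2:].mean(0); a=np.arctan2(d[1],d[0])
s=least_squares(res,[m[0],m[1],a,-.13],loss="soft_l1"); print(s.x, res(s.x).round(1))
p=s.x
for n in("top","side"):
    print(n,proj(n,W(p,[g0,lev(0,.12,.02),[.05,0,.25],[-.069,.02,.15],[-.069,.112,.15],[-.069,.112,.164]])).round(1))
K=[W(p,[x])[0].round(4) for x in (g0,lev(0,.12,.02))]; print(K)
# red region
for n in("top","side"):
    im=imaging.get_image(n).astype(int); m=(im[:,:,0]>120)&(im[:,:,1]<60)&(im[:,:,2]<60); m[:, :270]=0; m[:,330:]=0; m[:140]=0;m[230:]=0
    ys,xs=np.nonzero(m); print(n,len(xs),xs.mean(),ys.mean(),xs.min(),xs.max(),ys.min(),ys.max())
E
```

```text
[[ 0.787 -0.329  0.058]
 [ 0.697 -0.439  0.058]
 [ 0.493 -0.273  0.058]
 [ 0.576 -0.169  0.058]] [np.float64(0.142), np.float64(0.263), np.float64(0.133), np.float64(0.265)]
[ 0.64934854 -0.30959592 -0.68421316 -0.14904077] [-0.5 -1.1  1.7  0.4  0.2  2.3 -3.7 -1.5  1.6  0.1 -0.4 -0.3  0.  -2.6]
top [[298.1 200.1]
 [312.5 169.9]
 [344.4 142.6]
 [307.9 177.8]
 [282.9 158. ]
 [283.  157. ]]
side [[272.6 183.7]
 [302.5 190.9]
 [339.5 207.1]
 [300.9 228.9]
 [307.4 215.9]
 [307.5 212.1]]
[array([ 0.5304, -0.2126,  0.302 ]), array([ 0.6106, -0.2522,  0.2797])]
top 49 281.0408163265306 154.75510204081633 276 286 148 196<stdin>:23: RuntimeWarning: Mean of empty slice.
  ret = ret.dtype.type(ret / rcount)
Traceback (most recent call last):
ValueError: zero-size array to reduction operation minimum which has no identity
```

Request:
move_arm --rows "0 0 0.04 0 0 0.116 0;0 0 0.04 0 0 0.116 0;0 0 0.04 0 0 0.116 0;0.01 0.02 0 0 0 0.116 0;0.023 0.0326 0 0 0 0 0;0.023 0.0326 0 0 0 0 0;0.023 0.0326 0 0 0 0 0;0.023 0.0326 0 0 0 0 0;0.023 0.0326 0 0 0 0 0;0.023 0.0326 0 0 0 0 0;0.023 0.0326 0 0 0 0 0;0.023 0.0326 0 0 0 0 0;0.023 0.0326 0 0 0 0 0;0.023 0.0326 0 0 0 0 0;0.023 0.0326 0 0 0 0 0;0 0 0 0 0 0 0;0 0 0 0 0 0 0" --force 40

```text
t: 3.1
tcp_pos: [0.5306, -0.213, 0.4239]
ee_rot: [-3.141, 0.0, 0.89]
force: [0.1, -1.1, -0.4]
finger_gap: -0.0002
finger_force: 0.0
```

Run:
```python
from h import *
save("top","t1.png"); save("side","s1.png")
s=env.read_state(); print(s["tcp_pos"].round(4),s["ee_rot"].round(3),s["force"].round(2),s["finger_gap"])
a=cv2.imread("pics/side0.png")[165:240,260:350]; b=cv2.imread("pics/s1.png")[110:240,230:360]
c=cv2.imread("pics/top0.png")[135:225,260:360]
r=lambda x:cv2.resize(x,(400,int(400*x.shape[0]/x.shape[1])),interpolation=cv2.INTER_CUBIC)
a,b,c=map(r,(a,b,c)); h=600; o=np.zeros((h,800,3),np.uint8); 
o[:a.shape[0],:400]=a; o[:400,400:]=b[:400]; cv2.imwrite("pics/v1.png",o); cv2.imwrite("pics/v2.png",cv2.resize(c,(660,594),interpolation=cv2.INTER_CUBIC))
```

```text
[ 0.5298 -0.215   0.4239] [3.142e+00 1.000e-03 8.860e-01] [-0.39  0.32  0.45] -0.00019789027929602589
```

View pics/v1.png

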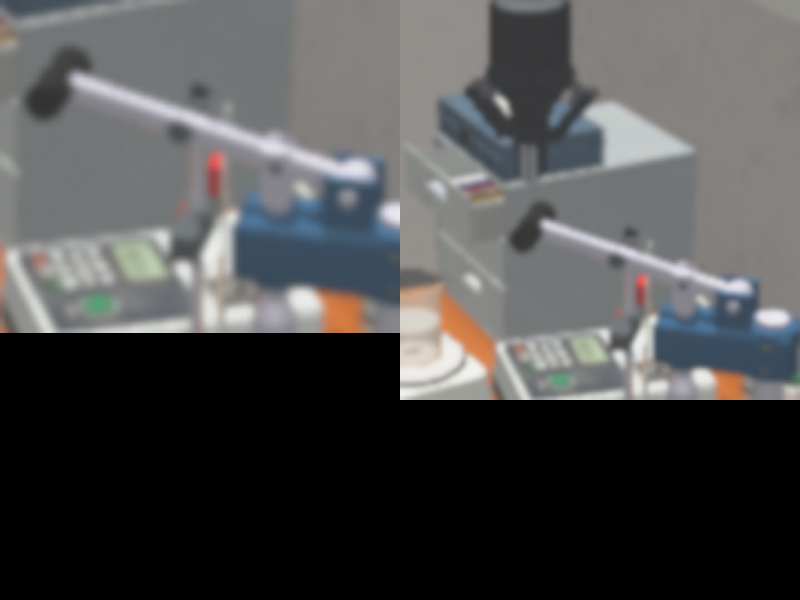

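View pics/v2.png

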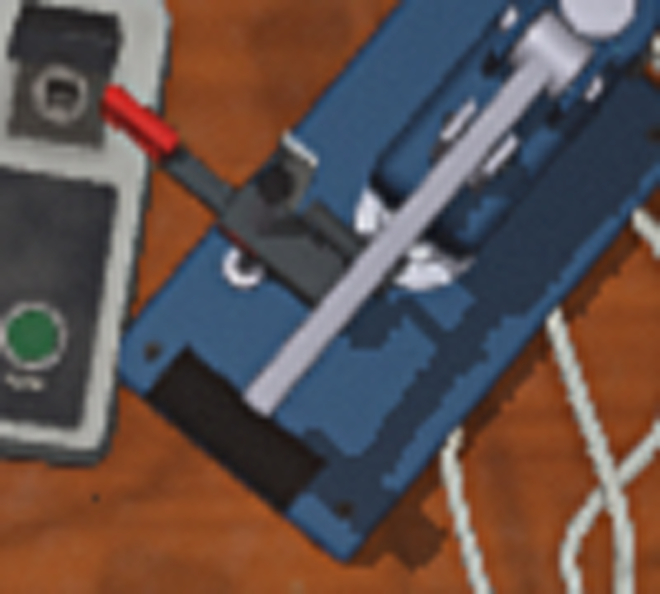

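Run:
```python
from h import *
from scipy.optimize import least_squares
bed=np.array(((390,75),(497,160),(340,358),(237,278)))/3.+[200,100]
g0=lev(0,.21); pl=lambda h:[-.0663,.112,.164+h]
def res(p):
    o=p[3]; b=[[o+.27,.075,.058],[o+.27,-.075,.058],[o,-.075,.058],[o,.075,.058]]
    r=[.5*(proj("top",W(p,b))-bed).ravel()]
    for n,P,u in(("top",g0,(295.9,200.3)),("side",g0,(273,183.9)),("side",[0,0,.075],(320.75,258.5)),("top",pl(p[4]),(281.2,153.5)),("side",pl(p[4]),(308.4,199.5)),
       ("top",p[5:8],(301.7,163)),("side",p[5:8],(305,185.7))):
        r.append((proj(n,W(p,[P]))-u).ravel())
    return np.concatenate(r)
s=least_squares(res,[.649,-.3096,-.684,-.149,.04,-.07,.06,.28],loss="soft_l1"); print(s.x.round(4)); print(res(s.x).round(1))
p=s.x
print(W(p,[g0,pl(p[4]),lev(.2,.21),lev(0.4,.21)]).round(4))
```

```text
[ 0.6495 -0.3061 -0.6836 -0.1465  0.0438 -0.0666  0.0506  0.282 ]
[-0.6 -0.9  0.5 -0.1 -0.2  0.8 -2.2 -1.1  0.9 -0.2 -0.8 -0.6 -0.5 -3.2
  1.5 -0.2 -0.2  0.1  0.2 -0.6 -0.8  0.1]
[[ 0.5305 -0.2092  0.302 ]
 [ 0.6688 -0.1774  0.2078]
 [ 0.5256 -0.2052  0.2605]
 [ 0.5273 -0.2065  0.2186]]
```

Request:
move_arm --rows "0.001 0.004 -0.015 0 0 0 0;0 0 -0.013 0 0 0 0;0 0 -0.008 0 0 0 0;0 0 -0.006 0 0 0 0;-0.001 0.001 -0.006 0 0 0 0;-0.001 0.001 -0.006 0 0 0 0;-0.001 0.001 -0.006 0 0 0 0;0 0 0 0 0 0 0;0 0 0 0 0 0 0"

```text
t: 4.1
tcp_pos: [0.5283, -0.2067, 0.3639]
ee_rot: [-3.141, -0.0, 0.888]
force: [-0.8, -0.1, -0.2]
finger_gap: 0.0002
finger_force: 0.0
```

Request:
move_arm --rows "0 0 -0.002 0 0 0 0;0 0 -0.002 0 0 0 0;0 0 0 0 0 0 0;0 0 0 0 0 0 0"

```text
t: 4.5
tcp_pos: [0.5283, -0.2069, 0.3598]
ee_rot: [-3.142, 0.0, 0.888]
force: [-0.3, -0.5, 0.9]
finger_gap: -0.0002
finger_force: 0.0
```

Run:
```python
from h import *
save("side","s2.png");save("top","t2.png")
s=env.read_state(); print(s["tcp_pos"].round(4),s["force"].round(2),s["wrist_torque"].round(3))
a=cv2.imread("pics/s2.png")[120:240,240:350]; b=cv2.imread("pics/t2.png")[130:240,250:360]
o=np.hstack([cv2.resize(x,(400,420),interpolation=cv2.INTER_CUBIC) for x in(a,b)]); cv2.imwrite("pics/v3.png",o)
```

```text
[ 0.5283 -0.207   0.3599] [ 0.02  0.25 -0.19] [ 0.036  0.033 -0.012]
```

View pics/v3.png

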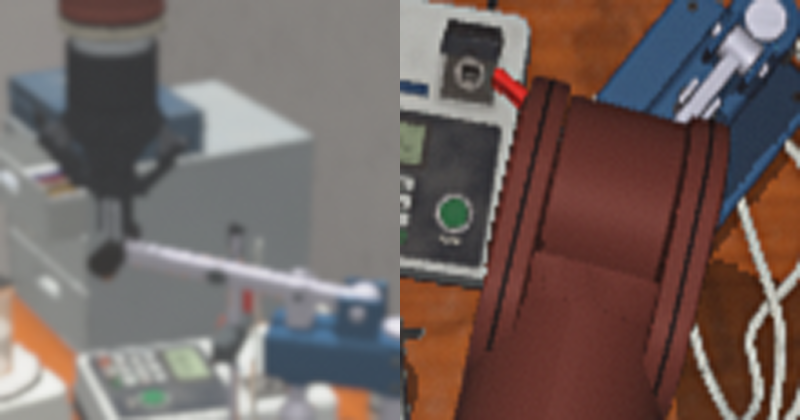

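Request:
move_arm --rows "0 0 -0.002 0 0 0 0;0 0 -0.002 0 0 0 0;0 0 0 0 0 0 0"

```text
t: 4.9
tcp_pos: [0.5282, -0.2068, 0.3555]
ee_rot: [-3.141, 0.0, 0.888]
force: [0.2, -0.9, 0.2]
finger_gap: 0.0002
finger_force: 0.0
```

Request:
move_arm --rows "0 0 -0.002 0 0 0 0;0 0 -0.001 0 0 0 0;0 0 0 0 0 0 0"

```text
t: 5.2
tcp_pos: [0.5282, -0.2069, 0.3527]
ee_rot: [-3.141, 0.0, 0.888]
force: [1.1, -0.4, -0.3]
finger_gap: 0.0001
finger_force: 0.0
```

Request:
move_arm --rows "0 0 -0.002 0 0 0 0;0 0 -0.002 0 0 0 0;0 0 0 0 0 0 0"

```text
t: 5.5
tcp_pos: [0.5282, -0.2069, 0.3485]
ee_rot: [-3.141, 0.0, 0.888]
force: [-0.8, 0.0, 0.9]
finger_gap: -0.0001
finger_force: 0.0
```

Request:
move_arm --rows "0 0 -0.002 0 0 0 0;0 0 -0.002 0 0 0 0;0 0 0 0 0 0 0"

```text
t: 5.8
tcp_pos: [0.5282, -0.2069, 0.3445]
ee_rot: [-3.141, 0.0, 0.888]
force: [-0.4, -0.2, -0.5]
finger_gap: 0.0004
finger_force: 0.0
```

Request:
move_arm --rows "0 0 -0.002 0 0 0 0;0 0 -0.002 0 0 0 0;0 0 0 0 0 0 0"

```text
t: 6.1
tcp_pos: [0.5282, -0.2069, 0.3405]
ee_rot: [-3.141, 0.0, 0.888]
force: [0.1, -0.3, 0.2]
finger_gap: -0.0001
finger_force: 0.0
```

Request:
move_arm --rows "0 0 -0.002 0 0 0 0;0 0 -0.002 0 0 0 0;0 0 0 0 0 0 0"

```text
t: 6.4
tcp_pos: [0.5283, -0.2069, 0.3368]
ee_rot: [-3.142, 0.0, 0.888]
force: [0.1, 0.1, 0.1]
finger_gap: 0.0001
finger_force: 0.0
```

Run:
```python
from h import *
f=[]
for i in range(8):
    im=imaging.get_image("side"); f.append(env.read_state()["force"])
print(np.mean(f,0).round(2),np.std(f,0).round(2))
cv2.imwrite("pics/v4.png",cv2.resize(im[120:240,240:350,::-1],(660,600),interpolation=cv2.INTER_CUBIC))
```

```text
[-0.29  0.18 -0.29] [0.23 0.45 0.58]
```

View pics/v4.png

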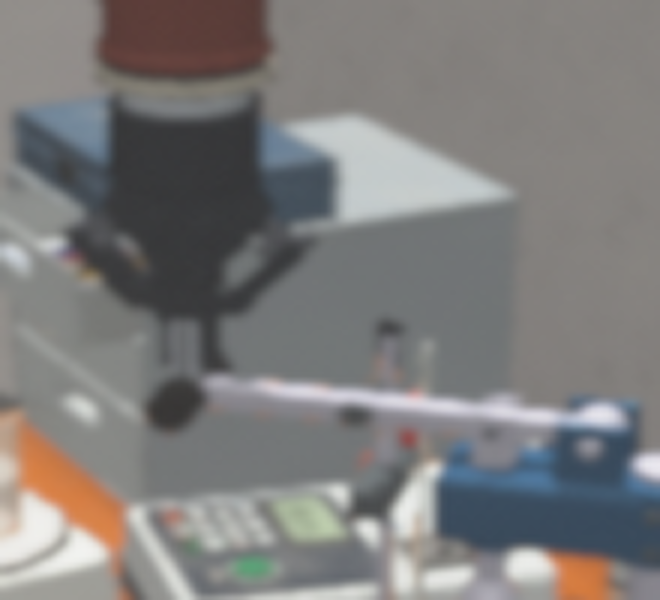

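Request:
move_arm --rows "0 0 -0.002 0 0 0 0;0 0 -0.0015 0 0 0 0;0 0 0 0 0 0 0"

```text
t: 7.1
tcp_pos: [0.5283, -0.2068, 0.3344]
ee_rot: [3.141, -0.0, 0.888]
force: [-4.3, 0.9, 7.1]
finger_gap: -0.0003
finger_force: 3.7
```

Request:
move_arm --rows "0 0 -0.001 0 0 0 0;0 0 0 0 0 0 0;0 0 0 0 0 0 0"

```text
t: 7.4
tcp_pos: [0.5282, -0.2068, 0.3339]
ee_rot: [3.14, -0.0, 0.888]
force: [-5.1, 1.0, 11.9]
finger_gap: -0.0001
finger_force: 5.3
```

Request:
move_arm --rows "0 0 0 0 0 0 0;0 0 0 0 0 0 0;0 0 0.005 0 0 0 0;0 0 0.015 0 0 0 0;0 0 0.04 0 0 0 0;0 0 0.04 0 0 0 0"

```text
t: 8.0
tcp_pos: [0.5279, -0.2068, 0.4339]
ee_rot: [-3.14, 0.0, 0.888]
force: [1.0, -0.2, 0.1]
finger_gap: -0.0005
finger_force: 0.0
```

Run:
```python
from h import *
f=[]
for i in range(4):
    im=imaging.get_image("side"); f.append(env.read_state()["force"])
print(np.mean(f,0).round(2), env.read_state()["tcp_pos"])
cv2.imwrite("pics/s5.png",im[:,:,::-1])
p=[.6495,-.3061,-.6836]
for th in(.24,.25,.26,.27,.28): print(th,proj("side",W(p,[lev(th,.21),lev(th,.12,.02)])).round(1).tolist())
print(W(p,[[-.07,.112,.194]]))
cv2.imwrite("pics/v5.png",cv2.resize(im[155:245,250:350,::-1],(660,594),interpolation=cv2.INTER_CUBIC))
```

```text
[-0.65  0.54  0.88] [ 0.52861415 -0.20686947  0.43406234]
0.24 [[270.3, 198.2], [300.7, 199.0]]
0.25 [[270.3, 198.8], [300.7, 199.3]]
0.26 [[270.3, 199.4], [300.6, 199.7]]
0.27 [[270.3, 200.1], [300.6, 200.0]]
0.28 [[270.3, 200.7], [300.7, 200.4]]
[[ 0.6659666  -0.17505477  0.194     ]]
```

View pics/v5.png

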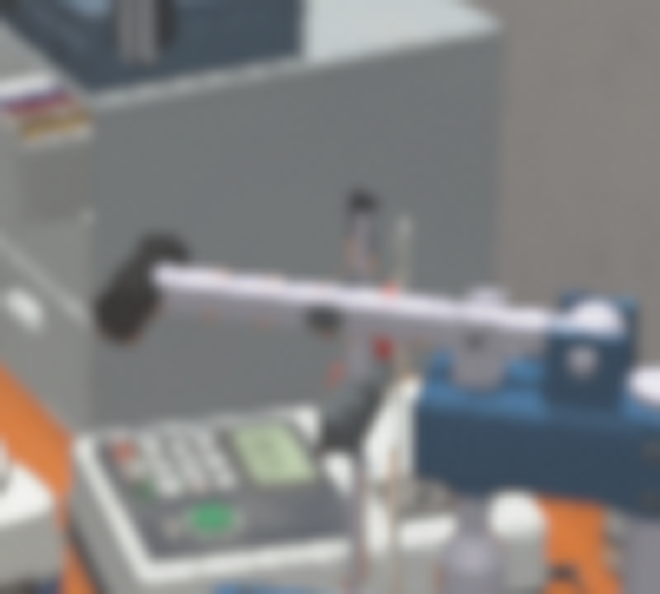

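Run:
```python
from h import *
for h in(.05,.08,.1,.13,.16,.2):
    w=atz("top",(269,149),h); c=np.cos(-.6836);s=np.sin(-.6836); d=w[:2]-[.6495,-.3061]
    print(h,w.round(3),proj("side",w).round(1),"press frame",(c*d[0]+s*d[1]).round(3),(-s*d[0]+c*d[1]).round(3))
a=cv2.imread("pics/s5.png")[195:260,255:335]; cv2.imwrite("pics/v6.png",cv2.resize(a,(720,585),interpolation=cv2.INTER_CUBIC))
```

```text
0.05 [ 0.714 -0.139  0.05 ] [[313.9 234.4]] press frame -0.056 0.17
0.08 [ 0.708 -0.139  0.08 ] [[312.5 227.1]] press frame -0.06 0.166
0.1 [ 0.703 -0.139  0.1  ] [[311.6 222.1]] press frame -0.064 0.163
0.13 [ 0.697 -0.139  0.13 ] [[310.1 214.6]] press frame -0.068 0.159
0.16 [ 0.691 -0.14   0.16 ] [[308.7 207. ]] press frame -0.073 0.155
0.2 [ 0.682 -0.14   0.2  ] [[306.7 196.6]] press frame -0.079 0.15
```

View pics/v6.png

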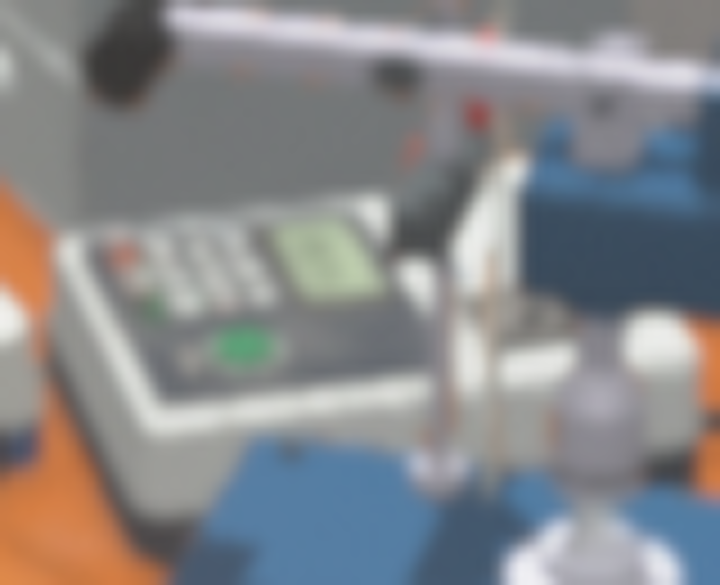

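Request:
move_arm --rows "0.0353 0.0084 0 0 0 0 60;0.0353 0.0084 0 0 0 0 60;0.0353 0.0084 0 0 0 0 60;0.0353 0.0084 0 0 0 0 60;0 0 -0.04 0 0 0 60;0 0 -0.04 0 0 0 60;0 0 -0.04 0 0 0 60;0 0 -0.04 0 0 0 60;0 0 -0.02 0 0 0 60;0 0 -0.002 0 0 0 60;0 0 0 0 0 0 60;0 0 0 0 0 0 60" --force 20

```text
t: 9.4
tcp_pos: [0.6701, -0.1734, 0.2521]
ee_rot: [3.14, -0.001, 0.888]
force: [0.1, 0.3, 1.9]
finger_gap: 0.0513
finger_force: 0.0
```

Request:
move_arm --rows "0 0 0 0 0 0 25;0 0 0 0 0 0 25;0 0 0 0 0 0 25;0 0 0 0 0 0 25"

```text
t: 9.8
tcp_pos: [0.6695, -0.1733, 0.2508]
ee_rot: [3.141, -0.0, 0.888]
force: [0.2, -0.2, 0.3]
finger_gap: 0.0213
finger_force: 0.0
```

Run:
```python
from h import *
im=imaging.get_image("side"); im2=imaging.get_image("top")
s=env.read_state(); print(s["tcp_pos"].round(4),s["ee_rot"].round(3),s["force"].round(2),s["finger_gap"],s["finger_force"])
a=cv2.resize(im[150:250,260:350,::-1],(400,444),interpolation=cv2.INTER_CUBIC); b=cv2.resize(im2[120:210,250:340,::-1],(400,444),interpolation=cv2.INTER_CUBIC)
cv2.imwrite("pics/v7.png",np.hstack([a,b]))
```

```text
[ 0.6695 -0.1733  0.2505] [ 3.141 -0.     0.888] [ 0.72 -1.26  1.29] 0.02139820451352455 0.0
```

View pics/v7.png

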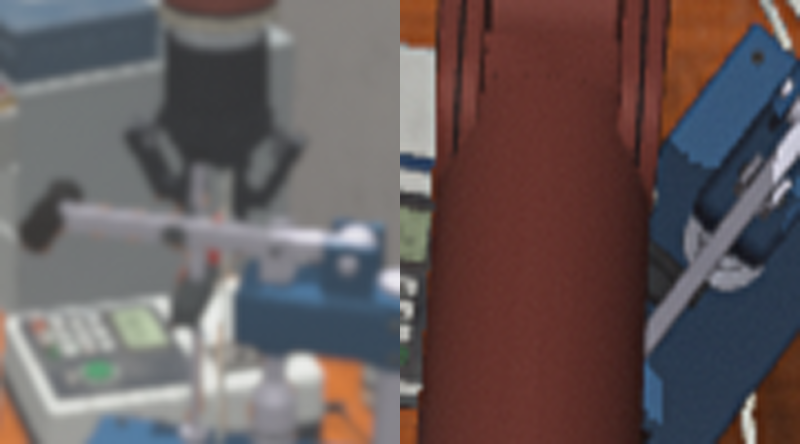

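Request:
move_arm --rows "0 0 0 0 0 0 18;0 0 0 0 0 0 18;0 0 0 0 0 0 15;0 0 0 0 0 0 15"

```text
t: 10.3
tcp_pos: [0.6709, -0.1746, 0.2509]
ee_rot: [3.137, -0.001, 0.887]
force: [9.3, -4.3, -3.2]
finger_gap: 0.0131
finger_force: 4.9
```

Request:
move_arm --rows "0 0 0 0 0 0 8;0 0 0 0 0 0 8;0 0 0 0 0 0 8"

```text
t: 10.6
tcp_pos: [0.6716, -0.1753, 0.2512]
ee_rot: [3.135, -0.002, 0.886]
force: [14.2, -6.5, -3.6]
finger_gap: 0.0098
finger_force: 23.8
```

Request:
move_arm --rows "0.0011 -0.0009 0 0 0 0 0;0.0011 -0.0009 0 0 0 0 0;0 0 0 0 0 0 0;0 0 0 0 0 0 0" --force 40

```text
t: 11.0
tcp_pos: [0.6721, -0.1755, 0.2509]
ee_rot: [3.14, -0.001, 0.887]
force: [4.4, -1.7, 2.3]
finger_gap: 0.0093
finger_force: 46.5
```

Request:
move_arm --rows "0 0 0.002 0 0 0 0;0 0 0.004 0 0 0 0;0 0 0.004 0 0 0 0;0 0 0.004 0 0 0 0;0 0 0.004 0 0 0 0;0 0 0.004 0 0 0 0;0 0 0.004 0 0 0 0;0 0 0.004 0 0 0 0;0 0 0.003 0 0 0 0;0 0 0.001 0 0 0 0;0 0 0.001 0 0 0 0"

```text
t: 12.1
tcp_pos: [0.6721, -0.1755, 0.2845]
ee_rot: [3.141, -0.0, 0.887]
force: [8.6, -3.1, -5.6]
finger_gap: 0.0093
finger_force: 45.2
```

```bash
cat > m.py <<'E'
from h import *
f=[];z=[]
for i in range(6):
    im=imaging.get_image("side"); s=env.read_state(); f.append(s["force"]); z.append(s["tcp_pos"])
print(np.mean(f,0).round(2),np.mean(z,0).round(4),s["finger_gap"].round(4),s["t"])
p=[.6495,-.3061,-.6836]
m=(im[:,:,0].astype(int)-im[:,:,1]>70)&(im[:,:,2]<90); m[:,:300]=0;m[:,316:]=0;m[:185]=0;m[225:]=0
ys,xs=np.nonzero(m); print("red",len(xs),ys.min() if len(ys) else 0,ys.max() if len(ys) else 0)
g=im[185:215,262:280].mean(2)<60; y,x=np.nonzero(g); print("bar",x.mean().round(2)+262,y.mean().round(2)+185,len(x))
cv2.imwrite("pics/last.png",im[:,:,::-1])
E
python3 m.py; python3 -c "
import cv2
im=cv2.imread('pics/s5.png')[:,:,::-1]; g=im[185:215,262:280].mean(2)<60
import numpy as np;y,x=np.nonzero(g);print(x.mean()+262,y.mean()+185,len(x))"
```

```text
268.3333333333333 201.79166666666666 24Traceback (most recent call last):
  File "m.py", line 5, in <module>
    print(np.mean(f,0).round(2),np.mean(z,0).round(4),s["finger_gap"].round(4),s["t"])
                                                      ^^^^^^^^^^^^^^^^^^^^^
AttributeError: 'float' object has no attribute 'round'
```

Request:
move_arm --rows "0 0 0.003 0 0 0 0;0 0 0.003 0 0 0 0;0 0 0.002 0 0 0 0;0 0 0.001 0 0 0 0;0 0 0.001 0 0 0 0"

```text
t: 12.9
tcp_pos: [0.6721, -0.1755, 0.2945]
ee_rot: [3.141, -0.0, 0.887]
force: [8.7, -3.6, -4.1]
finger_gap: 0.0093
finger_force: 45.2
```

```bash
sed -i 's/s\["finger_gap"\].round(4)/round(s["finger_gap"],4)/; s/<60; y/<85; y/' m.py; python3 m.py; python3 -c "
import cv2
im=cv2.imread('pics/s5.png')[:,:,::-1]; g=im[185:215,262:280].mean(2)<85
import numpy as np;y,x=np.nonzero(g);print(x.mean()+262,y.mean()+185,len(x))"
```

```text
[ 7.78 -2.8  -3.97] [ 0.6721 -0.1755  0.2946] 0.0092 13.2
red 9 188 194
bar 270.05 198.63 100
269.8645833333333 198.82291666666666 96
```

Request:
move_arm --rows "0 0 0.001 0 0 0 0;0 0 0.001 0 0 0 0;0 0 0 0 0 0 0;0 0 0 0 0 0 0"

```text
t: 13.6
tcp_pos: [0.672, -0.1755, 0.2966]
ee_rot: [3.141, -0.0, 0.887]
force: [9.3, -2.6, -4.2]
finger_gap: 0.0091
finger_force: 45.3
```

Request:
move_arm --rows "0 0 0.001 0 0 0 0;0 0 0 0 0 0 0;0 0 0 0 0 0 0"

```text
t: 13.9
tcp_pos: [0.6721, -0.1754, 0.2976]
ee_rot: [3.141, -0.0, 0.887]
force: [7.5, -2.7, -4.2]
finger_gap: 0.0093
finger_force: 45.2
```

Request:
move_arm --rows "0 0 0.001 0 0 0 0;0 0 0 0 0 0 0;0 0 0 0 0 0 0"

```text
t: 14.2
tcp_pos: [0.6721, -0.1755, 0.2985]
ee_rot: [3.141, -0.0, 0.887]
force: [7.7, -3.2, -4.6]
finger_gap: 0.0092
finger_force: 45.2
```

Request:
move_arm --rows "0 0 0.001 0 0 0 0;0 0 0 0 0 0 0;0 0 0 0 0 0 0"

```text
t: 14.5
tcp_pos: [0.6721, -0.1755, 0.2995]
ee_rot: [3.141, -0.0, 0.887]
force: [8.2, -3.6, -4.5]
finger_gap: 0.0093
finger_force: 45.2
```

```bash
python3 m.py
```

```text
[ 7.51 -3.02 -4.38] [ 0.6721 -0.1755  0.2995] 0.009 14.8
red 8 187 192
bar 269.95 198.72 98
```

Baseline steady at about -4.3 N; keep on with 0.7 mm steps.

Request:
move_arm --rows "0 0 0.0007 0 0 0 0;0 0 0 0 0 0 0;0 0 0 0 0 0 0"

```text
t: 15.1
tcp_pos: [0.6721, -0.1755, 0.3002]
ee_rot: [3.141, -0.0, 0.887]
force: [9.1, -3.0, -4.6]
finger_gap: 0.0092
finger_force: 45.2
```

Request:
move_arm --rows "0 0 0.0007 0 0 0 0;0 0 0 0 0 0 0;0 0 0 0 0 0 0"

```text
t: 15.4
tcp_pos: [0.6721, -0.1755, 0.3009]
ee_rot: [3.141, -0.0, 0.887]
force: [8.7, -2.3, -3.5]
finger_gap: 0.0096
finger_force: 45.2
```

Request:
move_arm --rows "0 0 0.0007 0 0 0 0;0 0 0 0 0 0 0;0 0 0 0 0 0 0"

```text
t: 15.7
tcp_pos: [0.6721, -0.1755, 0.3016]
ee_rot: [3.141, -0.0, 0.887]
force: [7.2, -3.4, -4.6]
finger_gap: 0.0095
finger_force: 45.2
```

Request:
move_arm --rows "0 0 0.0007 0 0 0 0;0 0 0 0 0 0 0;0 0 0 0 0 0 0"

```text
t: 16.0
tcp_pos: [0.6721, -0.1755, 0.3023]
ee_rot: [3.141, -0.0, 0.887]
force: [8.6, -2.8, -4.3]
finger_gap: 0.0093
finger_force: 45.2
```

Request:
move_arm --rows "0 0 0.0007 0 0 0 0;0 0 0 0 0 0 0;0 0 0 0 0 0 0"

```text
t: 16.3
tcp_pos: [0.6721, -0.1754, 0.303]
ee_rot: [3.141, -0.0, 0.887]
force: [7.8, -3.5, -4.5]
finger_gap: 0.0092
finger_force: 45.2
```

Request:
move_arm --rows "0 0 0.0007 0 0 0 0;0 0 0 0 0 0 0;0 0 0 0 0 0 0"

```text
t: 16.6
tcp_pos: [0.6721, -0.1755, 0.3037]
ee_rot: [3.141, -0.0, 0.887]
force: [8.6, -3.0, -4.1]
finger_gap: 0.0089
finger_force: 45.2
```

```bash
python3 m.py
```

```text
[ 7.72 -2.95 -4.88] [ 0.6721 -0.1755  0.3037] 0.0095 16.9
red 10 185 191
bar 269.95 198.72 98
```

Request:
move_arm --rows "0 0 0.0006 0 0 0 0;0 0 0 0 0 0 0;0 0 0 0 0 0 0"

```text
t: 17.2
tcp_pos: [0.672, -0.1755, 0.3042]
ee_rot: [3.141, -0.0, 0.887]
force: [7.5, -1.9, -4.9]
finger_gap: 0.0092
finger_force: 45.2
```

Request:
move_arm --rows "0 0 0.0006 0 0 0 0;0 0 0 0 0 0 0;0 0 0 0 0 0 0"

```text
t: 17.5
tcp_pos: [0.6721, -0.1755, 0.3049]
ee_rot: [3.141, -0.0, 0.887]
force: [8.8, -3.0, -3.8]
finger_gap: 0.0091
finger_force: 45.2
```

Request:
move_arm --rows "0 0 0.0006 0 0 0 0;0 0 0 0 0 0 0;0 0 0 0 0 0 0"

```text
t: 17.8
tcp_pos: [0.6721, -0.1755, 0.3053]
ee_rot: [3.141, -0.0, 0.887]
force: [8.1, -3.3, -4.7]
finger_gap: 0.0094
finger_force: 45.1
```

Request:
move_arm --rows "0 0 0.0006 0 0 0 0;0 0 0 0 0 0 0;0 0 0 0 0 0 0"

```text
t: 18.1
tcp_pos: [0.6721, -0.1755, 0.3056]
ee_rot: [3.141, -0.0, 0.887]
force: [8.1, -3.6, -7.0]
finger_gap: 0.0095
finger_force: 44.8
```

```bash
python3 m.py
```

```text
[ 9.35 -3.29 -6.9 ] [ 0.6721 -0.1755  0.3056] 0.0089 18.4
red 10 185 191
bar 269.96 198.59 98
```

Request:
move_arm --rows "0.0006 -0.0004 0 0 0 0 0;0.0006 -0.0004 0 0 0 0 0;0 0 0 0 0 0 0;0 0 0 0 0 0 0" --force 20

```text
t: 18.8
tcp_pos: [0.6724, -0.1756, 0.3057]
ee_rot: [-3.139, 0.001, 0.888]
force: [2.1, 0.2, -9.6]
finger_gap: 0.0089
finger_force: 45.3
```

Request:
move_arm --rows "0 0 -0.0004 0 0 0 0;0 0 0 0 0 0 0;0 0 0 0 0 0 0"

```text
t: 19.1
tcp_pos: [0.6724, -0.1757, 0.3059]
ee_rot: [-3.14, 0.001, 0.888]
force: [0.2, 0.7, -9.9]
finger_gap: 0.009
finger_force: 45.4
```

```bash
python3 m.py
```

```text
[ -1.56   1.   -11.04] [ 0.6724 -0.1757  0.306 ] 0.0094 19.4
red 10 185 191
bar 270.09 198.09 97
```

Request:
move_arm --rows "0 0 -0.0008 0 0 0 0;0 0 0 0 0 0 0;0 0 0 0 0 0 0"

```text
t: 19.7
tcp_pos: [0.6725, -0.1757, 0.306]
ee_rot: [-3.141, 0.0, 0.888]
force: [-4.6, 2.3, -8.2]
finger_gap: 0.0092
finger_force: 46.1
```

```bash
python3 m.py
```

```text
[-4.8   2.02 -7.99] [ 0.6725 -0.1757  0.306 ] 0.0091 20.0
red 10 185 191
bar 270.07 198.05 95
```

Request:
move_arm --rows "0 0 -0.0006 0 0 0 0;0 0 0 0 0 0 0;0 0 0 0 0 0 0"

```text
t: 20.3
tcp_pos: [0.6725, -0.1757, 0.306]
ee_rot: [-3.141, 0.0, 0.888]
force: [-6.3, 2.2, -5.3]
finger_gap: 0.0091
finger_force: 46.6
```

```bash
python3 m.py
```

```text
[-5.99  1.99 -4.99] [ 0.6725 -0.1757  0.3059] 0.0092 20.6
red 10 185 191
bar 270.07 198.05 95
```

Request:
move_arm --rows "0 0 -0.0006 0 0 0 0;0 0 0 0 0 0 0;0 0 0 0 0 0 0"

```text
t: 20.9
tcp_pos: [0.6725, -0.1757, 0.3058]
ee_rot: [-3.142, 0.0, 0.888]
force: [-6.8, 2.1, -2.0]
finger_gap: 0.0094
finger_force: 47.0
```

```bash
python3 m.py
```

```text
[-7.15  2.09 -2.96] [ 0.6725 -0.1757  0.3058] 0.0094 21.2
red 10 185 191
bar 270.07 198.05 95
```

Request:
move_arm --rows "-0.0006 0.0003 -0.0005 0 0 0 0;0 0 0 0 0 0 0;0 0 0 0 0 0 0"

```text
t: 21.5
tcp_pos: [0.6723, -0.1757, 0.3057]
ee_rot: [3.14, -0.0, 0.888]
force: [-4.3, 0.9, 0.5]
finger_gap: 0.0092
finger_force: 47.1
```

```bash
python3 m.py
```

```text
[-5.64  1.34  0.58] [ 0.6723 -0.1757  0.3057] 0.0089 21.8
red 10 185 191
bar 270.07 198.05 95
```

Request:
move_arm --rows "0 0 0 0 0 0 30;0 0 0 0 0 0 30;0 0 0 0 0 0 40;0 0 0 0 0 0 40;0 0 0.01 0 0 0 40;0 0 0.03 0 0 0 40;0 0 0.04 0 0 0 40;0 0 0.04 0 0 0 40;0 0 0 0 0 0 40;0 0 0 0 0 0 40"

```text
t: 22.8
tcp_pos: [0.6726, -0.1754, 0.4259]
ee_rot: [3.139, -0.001, 0.888]
force: [-0.2, 0.6, 0.0]
finger_gap: 0.0345
finger_force: 0.0
```

```bash
python3 m.py
python3 - <<'E'
import cv2
a=cv2.imread("pics/last.png")[165:245,260:350]; cv2.imwrite("pics/v8.png",cv2.resize(a,(675,600),interpolation=cv2.INTER_CUBIC))
E
```

```text
[ 0.1   0.12 -0.27] [ 0.6721 -0.1756  0.4231] 0.0341 23.1
red 19 185 191
bar 270.05 198.06 94
```

View pics/v8.png

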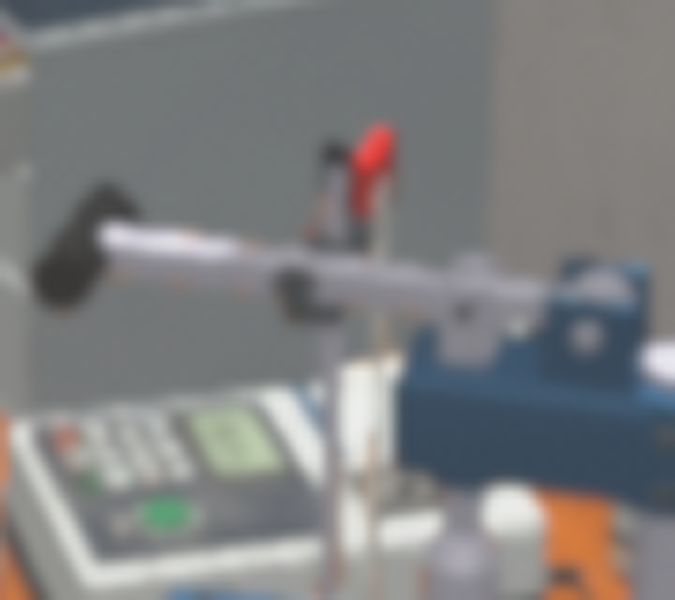

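```bash
python3 -c "
from cell import env
print(env.sign_off())"
```

```text
the job is handed in; nothing more can be done
None
```

I handed the job in at about 23 s, but sign-off gave no verdict: I pressed the lever to about 12 N, raised the stop until I felt it meet the pin, then let go of both. While gripped, the stop crept up and lifted the lever about 1 mm at the pin; it stays there, so I estimate the ram is still on the cap.

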